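Reset the power pack's tripped breaker behind its concealed catch

TASK

The battery power pack on the bench has tripped. Feel along the smooth band in front of its top cover for the flush catch button, press it in so that the cover springs right open, then push the breaker's plunger inside fully home; leave the cover open. It is all done by pressing with the fingertips: grip nothing, and leave the spanner, tape measure, screw box and screw jar where they lie.

Things in the scene. Friction and masses are not known exactly. Their poses are not given: they have to be found in the camera images.
- power_pack: Grey battery power pack, fixed on the bench, 304 (y) x 176 mm (x), a carrying bar at each end out to |y| 172. Origin: centre of its underside; x from front (robot side) to back. Black end caps from |y| 71 out, 106 mm high. Between them the grey deck, 100 mm high: front band (x -86 to -45 mm), hinged cover (x -43 to +14, 138 mm long, flush with the band), louvred rear deck (x +16 to +85).
- band_mid (a point): Middle of the front band's visible 142 mm, on its top (100 mm up). The catch button is a section of this band in the same grey plastic, 43 mm along y, the band's full 41 mm depth along x, its top 2 mm below the band's. Its middle lies at an unknown place up to 37 mm to either side of here along the pack's y; only thin seams and the 2 mm step show it. The rest of the band is rigid.
- release (a joint): Catch button: 0 = out, 0.005 m = pushed straight down to its stop. Sprung: starts to move at about 3 N, bottoms at about 7 N, returns when let go. It draws the bolt that holds the cover, which comes free with the button about 3.5 mm in. The fingertips must be wholly inside its 43 mm length to go down with it.
- cover (a joint): Cover over the breaker bay, rad: 0 = shut and bolted, 2.5 = folded right back on its stop. Hinged along y at its rear edge (pack x +16 mm, 97 mm up), free edge 60 mm in front of that, 6 mm thick. Once released its spring swings it open to the stop by itself in about 1.5 s and keeps it there.
- breaker_mid (a point): Middle of the popped-out plunger's top (82 mm up; this point stays on the pack). The plunger is a black stud 22 mm across in a steel collar 29 mm across, top 72 mm up, in the bay under the cover: floor 62 mm up, walls 31 mm from here towards +x and -x, end cap 39 mm towards +y. Towards -y two fixed round sockets, tops 70 mm up, the nearer 50 mm away.
- breaker (a joint): Breaker plunger: 0 = popped out (tripped), 0.008 m = pushed fully down, home. Moves straight down against about 3 N of friction and stays where it is left.
- spanner_1: Loose steel spanner, 38x200x7 mm, lying on the bench in front of the pack; origin at the centre of its underside. Bystander.
- tape_measure: Loose yellow and black tape measure, 65x81x33 mm, beside the pack's left (+y) end; origin at the centre of its underside. Bystander.
- screw_box_1: Loose small cardboard screw box, 55x85x45 mm, beside the pack's right (-y) end; origin at the centre of its underside. Bystander.
- screw_jar_1: Loose clear jar of screws with a red lid, 62x67x90 mm, beside the pack's right (-y) end, behind the screw box; origin at the centre of its underside. Bystander.

How it is judged (in metres and radians):
On the way, in this order (a step that is already met when the one before it is completed fails the run):
1. the catch button is pressed in (value of joint release above 0.003 m), for 0.05 s.
2. the cover has sprung right open (value of joint cover above 2.2 rad), for 0.05 s.
3. the breaker plunger is pushed home (value of joint breaker above 0.0065 m), for 0.1 s.
At the end, for the whole second after the job is handed in: The breaker plunger is home (at least 6.5 of its 8 mm down), the cover stands folded back (more than 2.2 rad) and the catch button is let go (within 1 mm of out) (value of joint breaker above 0.0065 m and value of joint cover above 2.2 rad and value of joint release below 0.001 m); the robot touches nothing.
It fails at once if the spanner is picked up or shifted more than 30 mm (distance of spanner_1 from where it was at the start of the episode above 0.03 m).
It fails at once if the tape measure is picked up or shifted more than 30 mm (distance of tape_measure from where it was at the start of the episode above 0.03 m).
It fails at once if the screw box is picked up or shifted more than 30 mm (distance of screw_box_1 from where it was at the start of the episode above 0.03 m).
It fails at once if the screw jar is picked up or shifted more than 30 mm (distance of screw_jar_1 from where it was at the start of the episode above 0.03 m).
It also fails if it takes over 45 s, if anything falls off the work surface, if the arm or the gripper's body presses on something with over 40 N, if the wrist force passes 120 N, or if a joint passes its speed limit or range.

ROBOT

A 6-joint arm with a two-finger parallel gripper is mounted at the origin on a cart in front of the work surface, level with it; the furniture and walls round the work are solid. World frame = base frame: x ahead of the robot, y to its left, z up, the work surface at z = 0. Lengths are in m, angles in degrees, forces in N, time in s.
With the tool pointing down it reaches from about 0.4 to 0.825 m from the base axis. Payload 7 kg.
Tool frame: the origin (TCP) lies midway between the tips of the shut fingers; the grasp point (between the pads) lies 19 mm behind it; z points along the fingers, y is the line along which they close (so a half turn about z gives the same grasp; the last joint's range is limited). The gripper opens to 88 mm and grips with 3 to 60 N. Pads are 19 mm wide; open, the fingers measure 130 mm over their backs; the gripper's body (78 mm by 193 mm) begins 47 mm behind the grasp point.
Start: joints at [80.678, 20.546, 0.682, 0, -70.136, -16.507], TCP at [0.294, 0.608, 0.227] pointing down, gripper open.
Joint ranges: [-176.03, 176.03], [-82.01, 121.73], [-58.28, 71.71], [-173.87, 95.51], [-174.79, -0.11], [-173.66, 173.66]. Speed limits (degrees/s): [136.94, 136.94, 172.46, 180, 180, 180].

INTERFACE

Orientations are given as [roll, pitch, yaw] about the fixed x, y, z axes, in that order (R = Rz(yaw) Ry(pitch) Rx(roll)).
In Python, from plant import ctrl gives the robot as it stands.
- The arm moves only by the tool step_arm, never from a script. Its argument "rows" is a list of rows, each a list of 3 entries, a list of its own where there are three numbers: the closure, from 0 (fully open) to 1 (shut), then the shift along the world's x, y, z in mm, then the turn, a rotation vector about the world's x, y, z in rad. A call has exactly 5 rows; each row is the pose to reach, as a shift and turn from the pose commanded when the call began; what a row does not reach only later rows make up. A row lasts 1/12 s, in which the tool goes at most 41.7 mm and 7.16 degrees, less where a joint would pass 70% of its speed; a pose out of reach is approached as far as the arm can. A call with a gripper value outside its range is refused whole. The fingers move at their own pace and stop on an object; the grip force is fixed at half the most. Time passes only in rows, so rows that repeat a pose let the fingers close, or fill a call up. It gives the time, the measured TCP pose, the force, the opening and the grip force at its end, in the units of the state.
- ctrl.get_obs(): the state, without advancing time (a new reading comes with each control period).
- ctrl.snapshot(name): name is "scene" or "top" or "wrist"; returns the picture (480x640x3 uint8, red, green, blue); there is no depth.
- ctrl.camera_model(name): a dict with "intrinsics" (3x3 intrinsics, pixels), "R" (3x3) and "t" (3): a world point X has camera coordinates R X + t. Camera axes: x right, y down, z forward; pixel columns grow to the right and rows downward; lengths in m; the calibration is good to about 2 mm. A picture is of the moment at which its call begins: read the wrist's pose just before it. camera_model takes no time and is no camera call; for the wrist camera it gives the pose at the moment of the call.
- ctrl.close_job(): hands the job in; it is judged then, once.
The state is a dict: "clock": time; "joint_pos": joint angles; "qvel": joint speeds; "tau": joint torques, N m; "tool_pos": TCP position; "orientation": TCP orientation; "force": force on the tool from outside, world axes, zero at the start; "moment": the same for the moment, N m; "opening": finger opening in m; "gripper_force": force on a finger pad.
Only numpy, scipy, OpenCV 4.12 (cv2) and the standard library are available. Lean on these libraries where they do the work, as an engineer would, in place of code of your own. Each camera call takes 0.05 s, during which the arm holds its last target. There are 200 camera calls.

## Working session

There is one attempt and no reset: what is moved stays moved. The work goes in short steps, Python scripts to look and compute and a tool call to move; the robot and the scene stay as the last step left them, time stands still between calls to the robot, and variables do not carry over. Pictures are saved under pics/ and viewed, at most 10 in all, crops included, and the job is handed in when it is done.

Besides the shell and the picture viewer there is one more tool, called as name(argument=value, ...), one argument or row to a line, values as JSON. step_arm: Moves the arm, as the interface text tells. Its arguments: {"type":"object","properties":{"rows":{"type":"array"}},"required":["rows"]}

```bash
mkdir -p pics; python3 - <<'E'
from plant import ctrl
import cv2,numpy as np
o=ctrl.get_obs(); print(o)
for n in("scene","top"):
    cv2.imwrite(f"pics/{n}0.png",ctrl.snapshot(n)[:,:,::-1])
    m=ctrl.camera_model(n); print(n,np.array(m["intrinsics"]).round(1).tolist(),(-np.array(m["R"]).T@np.array(m["t"])).round(3))
E
```

```text
{'clock': 0.0, 'joint_pos': array([ 8.06770205e+01,  2.05921516e+01,  6.33993206e-01, -1.99227830e-02,
       -7.01361433e+01, -1.65078187e+01]), 'qvel': array([ 0.01892165,  0.00257683,  0.01438048, -0.0103365 , -0.03922944,
       -0.03842061]), 'tau': array([ 8.55449780e-04, -5.82713163e+01,  2.93062466e+01,  6.99744925e+00,
        7.11334185e-03, -1.50826386e-04]), 'tool_pos': array([0.2939101 , 0.6071091 , 0.22561689]), 'orientation': array([ 1.79904263e+02, -8.84139815e-03, -2.58375757e+01]), 'force': array([-0.07519303,  0.35915717,  0.5279614 ]), 'moment': array([ 0.06145989,  0.00749697, -0.00461182]), 'gripper_force': 0.0, 'opening': 0.08758703537716138}
scene [[513.0, 0.0, 323.5], [0.0, 513.0, 244.5], [0.0, 0.0, 1.0]] [-0.116 -0.456  0.614]
top [[452.2, 0.0, 324.5], [0.0, 452.2, 235.4], [0.0, 0.0, 1.0]] [0.462 0.052 1.147]
```

View pics/top0.png

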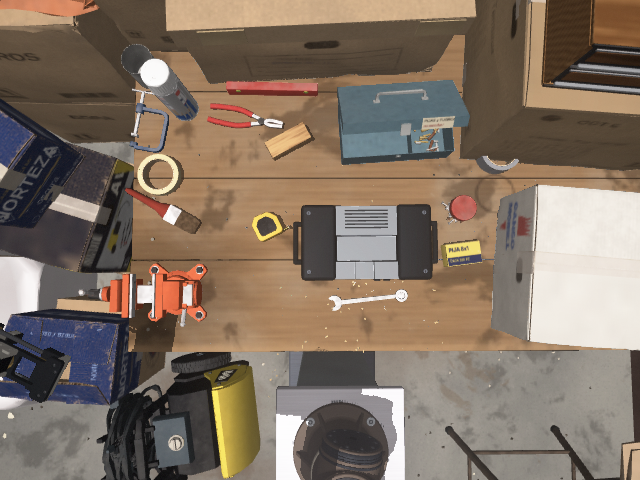

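View pics/scene0.png

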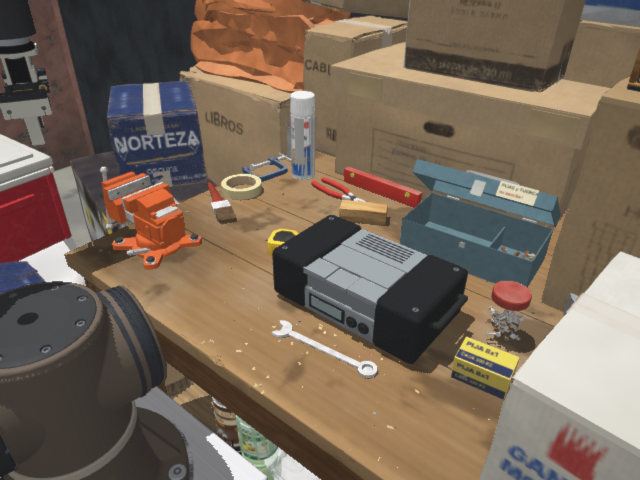

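The top view shows the pack centred near (368,242), with the front band at rows 261–279 and two seams near columns 355 and 374. That spacing fits a 43 mm button. The spanner is in front, the tape to the left, and the box and jar to the right. I'll zoom in on both views.

```bash
python3 - <<'E'
import cv2,numpy as np
a=cv2.imread("pics/top0.png")[198:286,290:442]; b=cv2.imread("pics/scene0.png")[205:345,265:475]
a=cv2.resize(a,None,fx=3.5,fy=3.5,interpolation=cv2.INTER_CUBIC);b=cv2.resize(b,None,fx=2,fy=2,interpolation=cv2.INTER_CUBIC)
c=np.zeros((600,560,3),np.uint8);c[:a.shape[0],:a.shape[1]]=a;c[310:310+b.shape[0],:b.shape[1]]=b
cv2.imwrite("pics/z.png",c)
g=cv2.cvtColor(cv2.imread("pics/top0.png"),cv2.COLOR_BGR2GRAY)
for r in(264,268,272,276):print(r,g[r,330:410].tolist())
for r in(345,365,385):print("col",r,g[200:285,r].tolist())
E
```

```text
264 [63, 64, 64, 58, 52, 56, 182, 182, 184, 182, 182, 182, 181, 180, 181, 180, 181, 181, 181, 181, 181, 181, 181, 182, 191, 151, 183, 180, 181, 182, 181, 181, 181, 181, 181, 180, 180, 179, 180, 180, 179, 179, 179, 150, 133, 179, 179, 179, 180, 178, 179, 180, 179, 178, 179, 179, 178, 178, 179, 177, 177, 177, 177, 177, 176, 177, 177, 176, 52, 53, 58, 63, 63, 64, 64, 65, 64, 63, 61, 62]
268 [64, 63, 64, 58, 51, 58, 183, 181, 182, 181, 182, 182, 183, 182, 181, 182, 183, 181, 182, 180, 180, 180, 181, 181, 198, 155, 181, 183, 183, 182, 181, 181, 181, 181, 181, 182, 180, 180, 181, 179, 179, 178, 178, 216, 125, 180, 179, 181, 180, 179, 178, 179, 179, 178, 178, 178, 178, 179, 179, 178, 177, 177, 176, 176, 177, 177, 177, 176, 75, 53, 57, 64, 64, 64, 64, 64, 62, 63, 61, 62]
272 [63, 65, 63, 56, 51, 56, 182, 182, 183, 183, 183, 183, 182, 183, 182, 181, 183, 181, 181, 182, 182, 181, 181, 181, 205, 149, 182, 182, 182, 183, 182, 181, 181, 181, 181, 181, 181, 180, 180, 179, 178, 178, 178, 186, 105, 180, 181, 179, 179, 180, 179, 178, 178, 179, 177, 178, 178, 179, 177, 180, 177, 177, 178, 177, 178, 17
[... 1025 characters left out ...]
9, 179, 179, 178, 178, 173, 102, 133, 179, 179, 177, 178, 179, 178, 178, 179, 179, 178, 178, 178, 179, 179, 178, 179, 177, 180, 180, 180, 180, 179, 179, 168, 101, 180, 181, 180, 181, 181, 180, 182, 181, 181, 181, 181, 181, 181, 180, 180, 181, 188, 137, 146, 144, 154, 212, 142]
col 385 [137, 140, 141, 140, 138, 115, 174, 174, 172, 140, 74, 175, 170, 66, 120, 172, 114, 96, 176, 172, 71, 148, 173, 88, 96, 175, 143, 75, 178, 178, 176, 177, 178, 176, 165, 121, 191, 177, 177, 177, 178, 177, 177, 176, 176, 177, 178, 178, 176, 178, 178, 178, 176, 177, 178, 177, 177, 177, 178, 174, 89, 86, 179, 179, 179, 179, 179, 178, 178, 179, 179, 179, 178, 178, 179, 178, 178, 179, 179, 50, 83, 141, 145, 145, 144]
```

View pics/z.png

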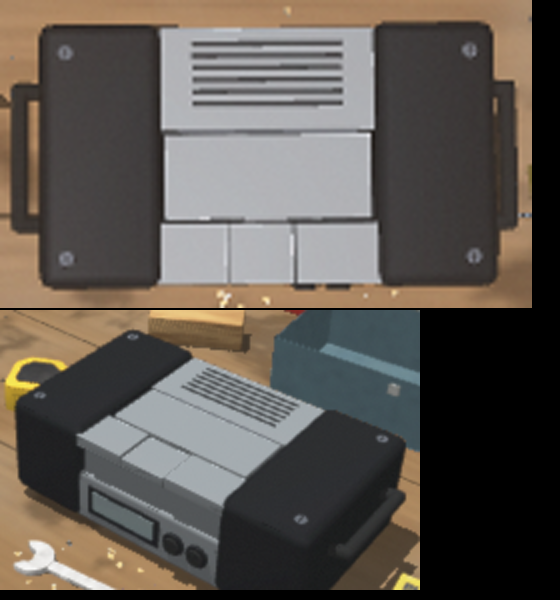

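Both views show the two seams: top columns about 354.5 and 374, and the scene crop shows the same middle section. I'll triangulate the cap screws and the seam ends.

```bash
cat >h.py <<'E'
from plant import ctrl
import cv2,numpy as np
def P(m): return np.array(m["intrinsics"])@np.c_[np.array(m["R"]),np.array(m["t"])]
def tri(m1,p1,m2,p2):
    X=cv2.triangulatePoints(P(m1),P(m2),np.float64(p1).T,np.float64(p2).T);return (X[:3]/X[3]).T
def ray(m,p,z):
    R,t=np.array(m["R"]),np.array(m["t"]);c=-R.T@t;p=np.atleast_2d(np.float64(p))
    d=(R.T@np.linalg.inv(np.array(m["intrinsics"]))@np.c_[p,np.ones(len(p))].T).T
    return c+d*((z-c[2])/d[:,2])[:,None]
E
python3 - <<'E'
from h import *
T=ctrl.camera_model("top");S=ctrl.camera_model("scene")
f=lambda l:np.array(l)/3.5+[290,198]
g=lambda l:(np.array(l)-[0,310])/2+[265,205]
np.set_printoptions(precision=4,suppress=True)
X=tri(T,f([(65,52),(470,49),(67,259),(475,256)]),S,g([(133,337),(382,438),(40,395),(301,519)]))
print("screws BL BR FL FR\n",X, X.mean(0)); d=X[1]-X[0]+X[3]-X[2];print("yaw",np.degrees(np.arctan2(d[0],-d[1])))
print("seams tri\n",tri(T,[(354.6,261),(374,261),(354.6,279),(374,279)],S,g([(158,437),(193,455),(125,459),(165,483)])))
print("seams plane\n",ray(T,[(354.6,261),(374,261),(354.6,279),(374,279)],.1))
print("band corners FL FR, BL BR\n",ray(T,[(335.5,279),(398.3,279),(335.5,261),(398,261)],.1))
E
```

```text
screws BL BR FL FR
 [[ 0.5781  0.0762  0.1053]
 [ 0.5796 -0.1918  0.1065]
 [ 0.4417  0.075   0.1062]
 [ 0.4429 -0.1929  0.1067]] [ 0.5106 -0.0584  0.1062]
yaw 0.2824794987753461
seams tri
 [[ 0.4692 -0.0335  0.0949]
 [ 0.4668 -0.0755  0.0972]
 [ 0.4267 -0.0321  0.0951]
 [ 0.4256 -0.0763  0.0927]]
seams plane
 [[ 0.4668 -0.0301  0.1   ]
 [ 0.4667 -0.075   0.1   ]
 [ 0.4253 -0.0298  0.1   ]
 [ 0.4252 -0.0746  0.1   ]]
band corners FL FR, BL BR
 [[ 0.4254  0.0143  0.1   ]
 [ 0.425  -0.1308  0.1   ]
 [ 0.4669  0.0141  0.1   ]
 [ 0.4665 -0.1307  0.1   ]]
```

Button centre is about (0.446, -0.053), and the seams are 44 mm apart, which agrees with the text. The cap height comes out at 106 mm, also as expected. I'll press with shut fingers, closing along x (yaw -90), biased forward to stay off the cover.

step_arm(
  rows=[
    [1,[10,-35,10],[0,0,-0.11]],
    [1,[20,-70,20],[0,0,-0.22]],
    [1,[30,-105,25],[0,0,-0.33]],
    [1,[45,-140,25],[0,0,-0.44]],
    [1,[60,-175,25],[0,0,-0.56]],
  ],
)

```text
clock: 0.52
tool_pos: [0.3541, 0.4309, 0.2517]
orientation: [-180.0, 0.0, -58.2]
force: [1.2, 0.5, -0.3]
opening: 0.0598
gripper_force: 0.0
```

step_arm(
  rows=[
    [1,[10,-35,0],[0,0,-0.11]],
    [1,[20,-70,0],[0,0,-0.22]],
    [1,[30,-105,0],[0,0,-0.33]],
    [1,[45,-140,0],[0,0,-0.44]],
    [1,[60,-175,0],[0,0,-0.56]],
  ],
)

```text
clock: 0.93
tool_pos: [0.414, 0.2557, 0.2516]
orientation: [180.0, 0.0, -90.3]
force: [0.5, -0.2, 0.0]
opening: 0.0263
gripper_force: 0.0
```

step_arm(
  rows=[
    [1,[5,-35,0],[0,0,0]],
    [1,[10,-70,0],[0,0,0]],
    [1,[15,-105,0],[0,0,0]],
    [1,[20,-140,0],[0,0,0]],
    [1,[24,-175,0],[0,0,0]],
  ],
)

```text
clock: 1.35
tool_pos: [0.4378, 0.0808, 0.2515]
orientation: [180.0, 0.0, -90.0]
force: [0.9, -0.5, -0.8]
opening: 0.0005
gripper_force: 0.0
```

step_arm(
  rows=[
    [1,[0,-35,0],[0,0,0]],
    [1,[0,-70,0],[0,0,0]],
    [1,[0,-105,-10],[0,0,0]],
    [1,[0,-134,-40],[0,0,0]],
    [1,[0,-134,-75],[0,0,0]],
  ],
)

```text
clock: 1.77
tool_pos: [0.4387, -0.0548, 0.1773]
orientation: [-179.8, 0.0, -90.2]
force: [-0.1, 0.7, -1.0]
opening: -0.0001
gripper_force: 0.0
```

```bash
python3 - <<'E'
from h import *
o=ctrl.get_obs();print(o["tool_pos"],o["force"])
m=ctrl.camera_model("wrist");im=ctrl.snapshot("wrist")
K=P(m);f=lambda X:(lambda q:(q[:2]/q[2]).round().tolist())(K@np.r_[X,1])
print("tip",f(o["tool_pos"]),"btn corners",[f(np.array(x)) for x in((.467,-.031,.1),(.467,-.075,.1),(.426,-.031,.1),(.426,-.075,.1))])
s=ctrl.snapshot("scene")[200:350,260:480]
c=np.zeros((600,800,3),np.uint8);c[:360,:480]=cv2.resize(im,(480,360));c[360:,:352]=cv2.resize(s,(352,240))
cv2.imwrite("pics/w1.png",c[:,:,::-1])
E
```

```text
[ 0.43870551 -0.05476941  0.17729741] [-0.08107993  0.70505202 -1.00724677]
tip [318.0, 295.0] btn corners [[279.0, 277.0], [277.0, 217.0], [336.0, 277.0], [337.0, 217.0]]
```

View pics/w1.png

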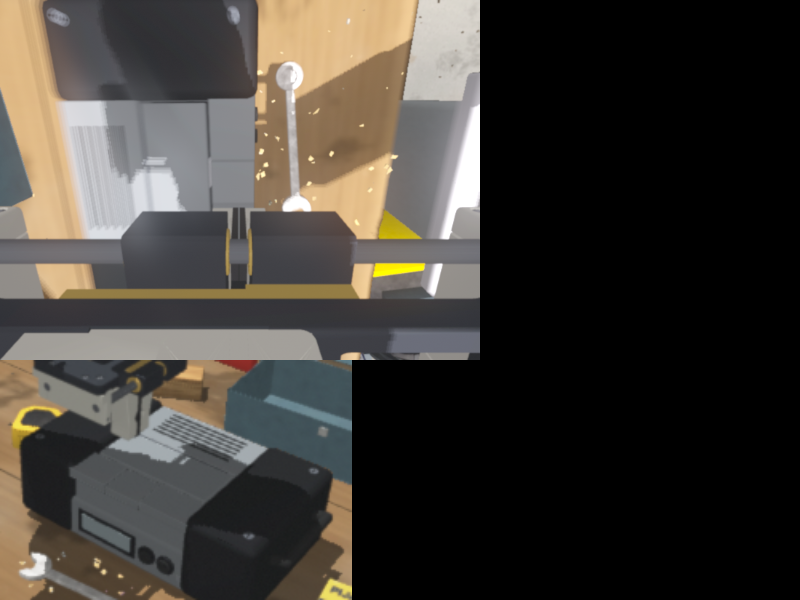

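The wrist view shows the right-hand seam at row 213 against a predicted 217, so the aim agrees to a few mm. Next I descend to just above the band, then feel for the button.

step_arm(
  rows=[
    [1,[0,2,-25],[0,0,0]],
    [1,[0,2,-50],[0,0,0]],
    [1,[0,2,-62],[0,0,0]],
    [1,[0,2,-68],[0,0,0]],
    [1,[0,2,-71],[0,0,0]],
  ],
)

```text
clock: 2.28
tool_pos: [0.4386, -0.0488, 0.106]
orientation: [180.0, -0.0, -89.9]
force: [-0.6, 0.1, 0.6]
opening: 0.0003
gripper_force: 0.0
```

step_arm(
  rows=[
    [1,[0,0,-2],[0,0,0]],
    [1,[0,0,-4],[0,0,0]],
    [1,[0,0,-6],[0,0,0]],
    [1,[0,0,-8],[0,0,0]],
    [1,[0,0,-8],[0,0,0]],
  ],
)

```text
clock: 2.7
tool_pos: [0.4386, -0.0492, 0.098]
orientation: [-179.9, 0.0, -90.0]
force: [-0.1, 1.2, 1.4]
opening: 0.0003
gripper_force: 1.1
```

step_arm(
  rows=[
    [1,[0,-3,0],[0,0,0]],
    [1,[0,-3,-2],[0,0,0]],
    [1,[0,-3,-4],[0,0,0]],
    [1,[0,-3,-5],[0,0,0]],
    [1,[0,-3,-5],[0,0,0]],
  ],
)

```text
clock: 3.12
tool_pos: [0.4387, -0.0525, 0.0933]
orientation: [-179.9, 0.0, -90.0]
force: [-0.9, 1.3, 7.2]
opening: 0.0005
gripper_force: 3.7
```

The tip is 4.7 mm down at about 7 N, so the button is in. Lift clear.

step_arm(
  rows=[
    [1,[0,0,0],[0,0,0]],
    [1,[-5,0,30],[0,0,0]],
    [1,[-5,0,70],[0,0,0]],
    [1,[-5,0,110],[0,0,0]],
    [1,[-5,40,130],[0,0,0]],
  ],
)

```text
clock: 3.53
tool_pos: [0.4342, -0.0184, 0.2257]
orientation: [-179.7, -0.0, -90.2]
force: [2.8, 1.8, 0.3]
opening: 0.0003
gripper_force: 0.0
```

step_arm(
  rows=[
    [1,[0,40,0],[0,0,0]],
    [1,[0,80,0],[0,0,0]],
    [1,[0,120,0],[0,0,0]],
    [1,[0,150,0],[0,0,0]],
    [1,[0,150,0],[0,0,0]],
  ],
)

```text
clock: 3.95
tool_pos: [0.4334, 0.1387, 0.2211]
orientation: [-180.0, 0.0, -89.8]
force: [0.3, 0.4, 0.8]
opening: 0.0004
gripper_force: 0.0
```

step_arm(
  rows=[
    [1,[0,0,0],[0,0,0]],
    [1,[0,0,0],[0,0,0]],
    [1,[0,0,0],[0,0,0]],
    [1,[0,0,0],[0,0,0]],
    [1,[0,0,0],[0,0,0]],
  ],
)

```text
clock: 4.37
tool_pos: [0.4331, 0.1339, 0.2212]
orientation: [-180.0, 0.0, -90.1]
force: [0.0, 0.2, 0.6]
opening: 0.0001
gripper_force: 0.0
```

step_arm(
  rows=[
    [1,[0,0,0],[0,0,0]],
    [1,[0,0,0],[0,0,0]],
    [1,[0,0,0],[0,0,0]],
    [1,[0,0,0],[0,0,0]],
    [1,[0,0,0],[0,0,0]],
  ],
)

```text
clock: 4.78
tool_pos: [0.4331, 0.1348, 0.2212]
orientation: [-180.0, 0.0, -90.0]
force: [-0.2, 0.5, 0.4]
opening: 0.0004
gripper_force: 0.0
```

```bash
python3 - <<'E'
from h import *
o=ctrl.get_obs();print(o["clock"],o["tool_pos"])
t=ctrl.snapshot("top")[:,:,::-1];s=ctrl.snapshot("scene")[:,:,::-1]
cv2.imwrite("pics/t2.png",t);cv2.imwrite("pics/s2.png",s)
a=cv2.resize(t[180:290,290:442],None,fx=3,fy=3,interpolation=cv2.INTER_CUBIC);b=cv2.resize(s[185:345,265:475],None,fx=1.6,fy=1.6,interpolation=cv2.INTER_CUBIC)
c=np.zeros((600,460,3),np.uint8);c[:a.shape[0],:a.shape[1]]=a;c[340:340+b.shape[0],:b.shape[1]]=b
cv2.imwrite("pics/z2.png",c)
E
```

```text
4.7833 [0.43312625 0.13475852 0.22120794]
```

View pics/z2.png

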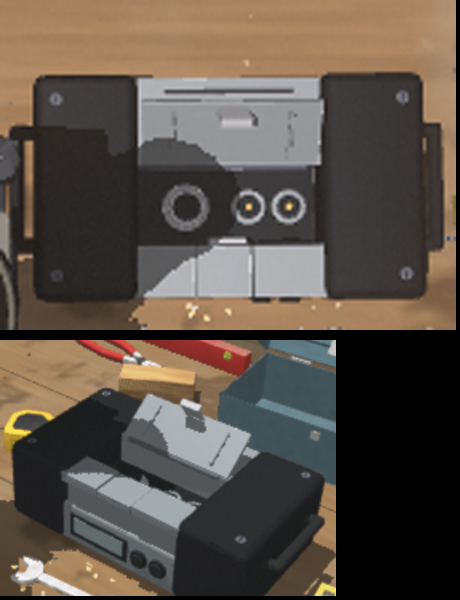

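The cover is folded back: in the top view it spans rows 165 to 100 behind the hinge, which is about 2.5 rad. The breaker collar is at crop (185,207), full-image (351.7,249). Now I'll measure it from the wrist camera too and check clearance.

```bash
python3 - <<'E'
from h import *
np.set_printoptions(precision=4,suppress=True)
o=ctrl.get_obs();T=ctrl.camera_model("top");m=ctrl.camera_model("wrist")
print("joints",o["joint_pos"],"cam-tcp",-np.array(m["R"]).T@np.array(m["t"])-o["tool_pos"])
for z in(.072,.082):print(z,ray(T,[(351.7,249)],z))
E
```

```text
joints [ 42.3054  -0.6319 -26.3435  -0.0021 -64.2906 -42.3011] cam-tcp [-0.0003 -0.0778  0.1588]
0.072 [[ 0.4954 -0.0256  0.072 ]]
0.082 [[ 0.4951 -0.0249  0.082 ]]
```

step_arm(
  rows=[
    [1,[0,-30,0],[0,0,-0.12]],
    [1,[0,-60,0],[0,0,-0.24]],
    [1,[0,-90,0],[0,0,-0.36]],
    [1,[0,-120,0],[0,0,-0.48]],
    [1,[0,-150,0],[0,0,-0.6]],
  ],
)

```text
clock: 5.3
tool_pos: [0.4329, -0.0163, 0.2214]
orientation: [-180.0, 0.0, -124.7]
force: [0.5, 0.9, 0.6]
opening: 0.0004
gripper_force: 0.0
```

step_arm(
  rows=[
    [1,[5,0,0],[0,0,-0.12]],
    [1,[10,0,0],[0,0,-0.24]],
    [1,[20,-5,0],[0,0,-0.36]],
    [1,[30,-5,0],[0,0,-0.48]],
    [1,[35,-10,0],[0,0,-0.6]],
  ],
)

```text
clock: 5.72
tool_pos: [0.4691, -0.0251, 0.2212]
orientation: [-180.0, 0.0, -159.1]
force: [0.4, -0.4, -0.1]
opening: 0.0005
gripper_force: 0.0
```

step_arm(
  rows=[
    [1,[10,0,0],[0,0,-0.1]],
    [1,[20,0,0],[0,0,-0.2]],
    [1,[20,0,0],[0,0,-0.3]],
    [1,[20,0,0],[0,0,-0.37]],
    [1,[20,0,0],[0,0,-0.37]],
  ],
)

```text
clock: 6.13
tool_pos: [0.4882, -0.0252, 0.221]
orientation: [-180.0, -0.0, 179.9]
force: [0.2, 0.2, 0.7]
opening: 0.0001
gripper_force: 0.0
```

```bash
python3 - <<'E'
from h import *
np.set_printoptions(precision=4,suppress=True)
o=ctrl.get_obs();m=ctrl.camera_model("wrist");im=ctrl.snapshot("wrist")[:,:,::-1].copy()
K=P(m)
for z in(.072,.082):
    q=K@np.r_[.495,-.0255,z,1];print(z,(q[:2]/q[2]).round(1))
print(o["clock"],o["tool_pos"],o["orientation"])
np.savez("w3.npz",P=K);cv2.imwrite("pics/w3.png",im)
E
```

```text
0.072 [318.5 226.7]
0.082 [318.5 229.8]
6.1333 [ 0.4882 -0.0252  0.221 ] [-179.9882   -0.0288  179.8643]
```

View pics/w3.png

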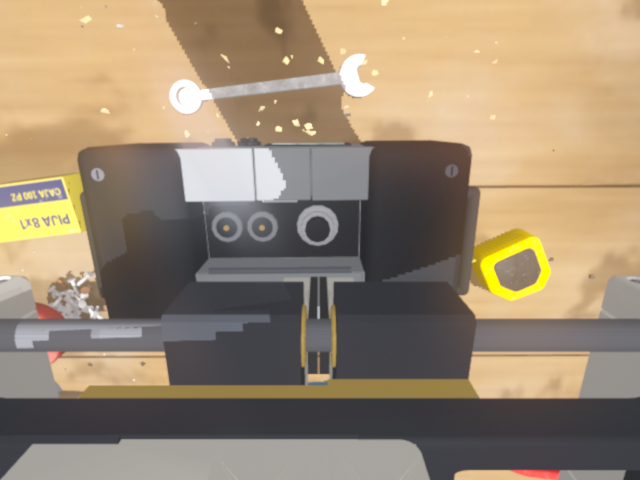

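The ring centre is at (318,227) against a predicted (318.5,227–230), so the two views agree on (0.495, -0.0255). Descending.

step_arm(
  rows=[
    [1,[6,0,-30],[0,0,0]],
    [1,[6,0,-65],[0,0,0]],
    [1,[6,0,-100],[0,0,0]],
    [1,[6,0,-122],[0,0,0]],
    [1,[6,0,-132],[0,0,0]],
  ],
)

```text
clock: 6.6
tool_pos: [0.4921, -0.0257, 0.0862]
orientation: [-179.9, -0.3, -179.8]
force: [-0.2, -0.5, 0.0]
opening: 0.0001
gripper_force: 0.0
```

step_arm(
  rows=[
    [1,[0,0,-2],[0,0,0]],
    [1,[0,0,-4],[0,0,0]],
    [1,[0,0,-6],[0,0,0]],
    [1,[0,0,-8],[0,0,0]],
    [1,[0,0,-9],[0,0,0]],
  ],
)

```text
clock: 7.02
tool_pos: [0.4952, -0.0249, 0.0814]
orientation: [180.0, 0.2, -179.9]
force: [0.4, 0.9, 3.3]
opening: 0.0004
gripper_force: 1.4
```

step_arm(
  rows=[
    [1,[0,0,-2],[0,0,0]],
    [1,[0,0,-4],[0,0,0]],
    [1,[0,0,-5],[0,0,0]],
    [1,[0,0,-6],[0,0,0]],
    [1,[0,0,-7],[0,0,0]],
  ],
)

```text
clock: 7.43
tool_pos: [0.4951, -0.025, 0.0741]
orientation: [180.0, 0.1, -179.9]
force: [-4.3, 3.3, 23.3]
opening: 0.0003
gripper_force: 11.4
```

step_arm(
  rows=[
    [1,[0,0,-1],[0,0,0]],
    [1,[0,0,-1],[0,0,0]],
    [1,[0,0,-1],[0,0,0]],
    [1,[0,0,-1],[0,0,0]],
    [1,[0,0,-1],[0,0,0]],
  ],
)

```text
clock: 7.85
tool_pos: [0.4951, -0.025, 0.0741]
orientation: [180.0, 0.1, -179.9]
force: [-3.8, 3.1, 21.2]
opening: 0.0005
gripper_force: 10.7
```

The force rises to 22 N at z = 0.074, so the plunger is home after 8 mm of travel. Retract straight up, then look.

step_arm(
  rows=[
    [1,[0,0,15],[0,0,0]],
    [1,[0,0,45],[0,0,0]],
    [1,[0,0,80],[0,0,0]],
    [1,[0,0,115],[0,0,0]],
    [1,[0,0,150],[0,0,0]],
  ],
)

```text
clock: 8.27
tool_pos: [0.4927, -0.0256, 0.2231]
orientation: [-180.0, -0.1, -180.0]
force: [1.2, -0.3, 0.0]
opening: 0.0003
gripper_force: 0.0
```

step_arm(
  rows=[
    [1,[-15,35,0],[0,0,0]],
    [1,[-30,70,0],[0,0,0]],
    [1,[-40,105,0],[0,0,0]],
    [1,[-40,140,0],[0,0,0]],
    [1,[-40,150,0],[0,0,0]],
  ],
)

```text
clock: 8.68
tool_pos: [0.4531, 0.1276, 0.222]
orientation: [180.0, -0.0, -179.8]
force: [0.7, -0.3, 0.4]
opening: 0.0005
gripper_force: 0.0
```

step_arm(
  rows=[
    [1,[0,0,0],[0,0,0]],
    [1,[0,0,0],[0,0,0]],
    [1,[0,0,0],[0,0,0]],
    [1,[0,0,0],[0,0,0]],
    [1,[0,0,0],[0,0,0]],
  ],
)

```text
clock: 9.1
tool_pos: [0.454, 0.1238, 0.222]
orientation: [-180.0, -0.0, 180.0]
force: [0.2, -0.3, 0.6]
opening: 0.0003
gripper_force: 0.0
```

```bash
python3 - <<'E'
from h import *
t=ctrl.snapshot("top")[:,:,::-1];s=ctrl.snapshot("scene")[:,:,::-1]
a=cv2.resize(t[180:310,240:490],None,fx=2.6,fy=2.6,interpolation=cv2.INTER_CUBIC);b=cv2.resize(s[185:345,265:475],None,fx=1.6,fy=1.6,interpolation=cv2.INTER_CUBIC)
c=np.zeros((600,660,3),np.uint8);c[:a.shape[0],:a.shape[1]]=a;c[340:340+b.shape[0],:b.shape[1]]=b
cv2.imwrite("pics/z4.png",c)
E
```

```text
(no output)
```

View pics/z4.png

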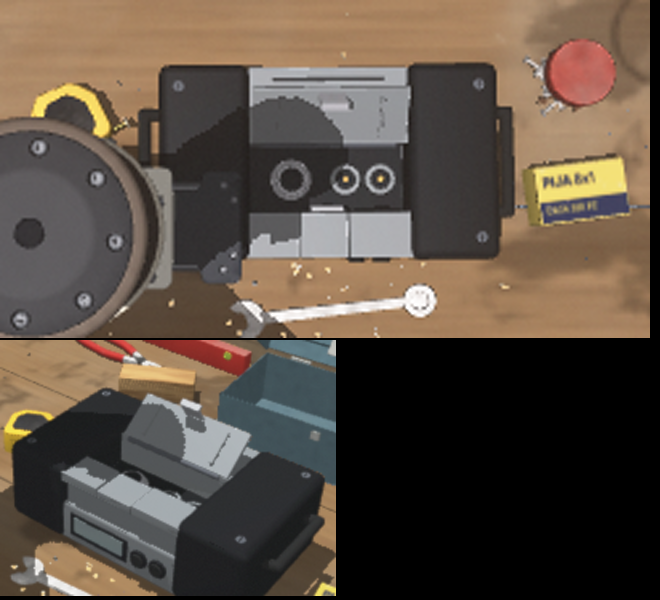

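The cover is still folded back, the collar at (290,180) has the plunger down in it, and the bystanders haven't moved. The arm is clear, so I'm handing in.

```bash
python3 -c "
from plant import ctrl
print(ctrl.close_job())"
```

```text
the job is handed in; nothing more can be done
None
```

The job is handed in at about 9 s of the 45 s: the catch was pressed, the cover sprang right open, the breaker plunger went down 8 mm to its stop, the arm is clear and the bystanders look unmoved; the hand-in gave no verdict.

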